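Refit the square spindle of the cheese shredder

TASK

Take the spindle with the wooden crossbar handle out of its wooden block and put it back into the cheese shredder: lower it into the round throat, turn it without forcing until its square shaft finds the hidden square hole of the hub, and slide it fully home so that its flange sits flush on the throat. Then turn the handle a quarter turn clockwise (seen from above) to show that the disc is driven, and let go. Do not push the other things on the bench about.

Things in the scene. Friction and masses are not known exactly. Their poses are not given: they have to be found in the camera images.
- spindle: Loose steel spindle, 100 mm tall, 0.16 kg, standing upright in the block. Origin on its axis at the underside of its round flange (36 mm across, 5 mm thick); z up the axis, x along the handle. Below: square shaft 16 x 16 mm, sides parallel to x and y, down to z -36 mm (last 1.5 mm bevelled by 0.5 mm), then a round pilot tip 15 mm across down to z -46 mm.
- handle (a point): Middle of the spindle's wooden crossbar handle, 41 mm above the spindle's origin: 62 mm long (x), 14 mm thick (y), 26 mm tall, on a round neck 16 mm across. Grip it across its 14 mm thickness.
- block: Fixed wooden block 75 x 75 x 60 mm with a vertical round hole 27 mm across through its middle, in which the spindle stands, its flange resting on the top. Origin at the centre of the underside, z up.
- shredder: Fixed hand-turned cheese shredder, white housing 140 mm deep (x) by 124 mm wide (y), flat cover at height 95 mm, open in front with the round perforated disc inside. Origin at the centre of the underside, z up. The spindle goes in from above through the throat.
- rim (a point): Centre of the mouth of the shredder's round throat: a steel ring on the cover, 42 mm across, hole 27 mm across, 102 mm above the bench. When the spindle is fully home its flange lies on this ring and its origin is at this point. More than 40 N between spindle and shredder counts as forcing.
- hub (a point): Centre of the hub's top face, 17 mm under the rim; square hole 17.8 mm wide through the 18 mm thick hub. How the square lies is not measured, differs each time and repeats every 90 degrees; its axes here are the shredder's. The pilot tip enters at any angle; then the square shoulder rests on the hub, flange about 19 mm above the rim, until turned to within about 0.1 rad of the hole.
- disc (a joint): Turn of the shredder's disc and hub, rad, 0 at the start, growing clockwise seen from above; it stays where it is left. It turns stiffly (about 0.22 N m), so that a light drag of the spindle does not turn it, but the seated spindle does.
- garlic: Bystander: head of garlic, 60 mm across, loose. Origin at its underside.
- spice_jar: Bystander: spice jar, 45 mm across, 105 mm tall, loose. Origin at its underside.
- tin: Bystander: low food tin, 75 mm across, 58 mm tall, loose. Origin at its underside.
- tomato: Bystander: tomato, 65 mm across, loose. Origin at its underside.
Not all that is in view belongs to the job. Leave any orange or purple look-alike of the shredder alone.

How it is judged:
By the outcome, as a careful person would: the job done as asked, in the order asked, and still so for the second after the job is handed in, with the robot touching nothing.
It also fails if it takes over 64 s, if anything falls off the work surface, if the arm or the gripper's body presses on something with over 40 N, if the wrist force passes 120 N, or if a joint passes its speed limit or range.

ROBOT

A 7-joint arm with a two-finger parallel gripper is mounted at the origin on a cart in front of the work surface, level with it; the furniture and walls round the work are solid. World frame = base frame: x ahead of the robot, y to its left, z up, the work surface at z = 0. Lengths are in mm, angles in rad, forces in N, time in s.
With the tool pointing down it reaches from about 400 to 875 mm from the base axis. Payload 4.4 kg.
Tool frame: the origin (TCP) lies at the very end of the fingers, on their centre line; the grasp point (between the pads) lies 19 mm behind it; y points along the fingers, z is the direction in which the jaws open and shut, and the axes are right-handed (so a half turn about y gives the same grasp; the last joint's range is limited). The gripper opens to 85 mm and grips with 20 to 120 N. Pads are 22 mm wide; open, the fingers measure 114 mm over their backs; the gripper's body (76 mm by 85 mm) begins 54 mm behind the grasp point. The pads swing forward as they close: fully open they stand 13 mm farther back than shut.
Start: joints at [-1.375, 0.628, 0.038, 1.517, -0.027, 0.996, -0.02], TCP at [168.207, 627.873, 197.613] pointing down, gripper open.
Joint ranges: [-3.06, 3.06], [-0.37, 2.12], [-1.25, 1.32], [0.18, 2.47], [-1.1, 4.24], [0.23, 1.98], [-2.94, 2.94]. Speed limits (rad/s): [2.57, 2.57, 3.14, 3.14, 3.14, 3.14, 3.14].

INTERFACE

Orientations are given as [roll, pitch, yaw] about the fixed x, y, z axes, in that order (R = Rz(yaw) Ry(pitch) Rx(roll)).
In Python, from cell import read_state, get_image, finish_job gives the robot as it stands. The module is installed in compiled form; this text tells all that it offers.
- The arm moves only by the tool servo_tool, never from a script. Its argument "increments" is a list of rows, each an object of numbers: "dx", "dy", "dz": the shift along the world's x, y, z in cm; "ax", "ay", "az": the turn, a rotation vector about the world's x, y, z in rad; "claw": the closure, from -1 (fully open) to 1 (shut). A call has 1 to 8 rows; each row is the pose to reach, as a shift and turn from the pose commanded when the call began; what a row does not reach only later rows make up. A row lasts 1/12 s, in which the tool goes at most 41.7 mm and 7.16 degrees, less where a joint would pass 70% of its speed; a pose out of reach is approached as far as the arm can. A call with a gripper value outside its range is refused whole. The fingers move at their own pace and stop on an object; the grip force is fixed at half the most. Time passes only in rows, so rows that repeat a pose let the fingers close. It gives the time, the measured TCP pose, the force and the opening at its end, in the units of the state.
- read_state(): the state, without advancing time (a new reading comes with each control period).
- get_image(name): name is "scene" or "top" or "wrist"; returns a dict with "color" (480x640x3 uint8, red, green, blue), "fov_y" (degrees; the focal length in pixels is half the picture's height over the tangent of half this angle, whatever the lens; pixels are square), "cx", "cy" (the principal point, pixels), "R" (3x3) and "t" (3): a world point X has camera coordinates R X + t. Camera axes: x right, y down, z forward; pixel columns grow to the right and rows downward; lengths in mm; the calibration is good to about 2 mm. The wrist camera is an equidistant fisheye: a pixel r from the principal point sees the ray r / f radians off the axis. A picture is of the moment at which its call begins. There is no depth.
- finish_job(): hands the job in, once; it reports no verdict.
The state is a dict: "clock": time; "qpos": joint angles; "qd": joint speeds; "tau": joint torques, N m; "eef_pos": TCP position; "tool_rot": TCP orientation; "force": force on the tool from outside, world axes, zero at the start; "torque": the same for the moment, N m; "width": finger opening in mm.
Only numpy, scipy, OpenCV 4.12 (cv2) and the standard library are available. Lean on these libraries where they do the work, as an engineer would, in place of code of your own. Each camera call takes 0.05 s, during which the arm holds its last target.

## Working session

There is one attempt and no reset: what is moved stays moved. The work goes in short steps, Python scripts to look and compute and a tool call to move; the robot and the scene stay as the last step left them, time stands still between calls to the robot, and variables do not carry over. Pictures are saved under pics/ and viewed, and the job is handed in when it is done.

Besides the shell and the picture viewer there is one more tool, called after "Call:" as name(argument=value, ...), one argument or row to a line, values as JSON. servo_tool: Moves the arm, as the interface text tells. Its arguments: {"type":"object","properties":{"increments":{"type":"array","items":{"type":"object","properties":{"dx":{"type":"number"},"dy":{"type":"number"},"dz":{"type":"number"},"ax":{"type":"number"},"ay":{"type":"number"},"az":{"type":"number"},"claw":{"type":"number"}}}}},"required":["increments"]}

```bash
mkdir -p pics; ls
cat > h.py <<'E'
import numpy as np, cv2, pickle
from cell import read_state, get_image, finish_job
def snap(name,fn):
    im=get_image(name); pickle.dump(im,open(f'pics/{fn}.pkl','wb'))
    cv2.imwrite(f'pics/{fn}.png',im['color'][:,:,::-1]); return im
def foc(im): return 240/np.tan(np.radians(im['fov_y'])/2)
def ray(im,u,v,fish=False):
    f=foc(im); x=u-im['cx']; y=v-im['cy']
    if fish:
        r=np.hypot(x,y)+1e-9; a=r/f; d=np.array([np.sin(a)*x/r,np.sin(a)*y/r,np.cos(a)])
    else: d=np.array([x/f,y/f,1.])
    R=np.array(im['R']); t=np.array(im['t']); return -R.T@t, R.T@d
def onz(im,u,v,z,fish=False):
    c,d=ray(im,u,v,fish); return c+d*(z-c[2])/d[2]
def proj(im,X,fish=False):
    f=foc(im); p=np.array(im['R'])@np.array(X,float)+np.array(im['t'])
    if fish:
        r=np.hypot(p[0],p[1]); a=np.arctan2(r,p[2]); return np.array([im['cx']+f*a*p[0]/r,im['cy']+f*a*p[1]/r])
    return np.array([im['cx']+f*p[0]/p[2],im['cy']+f*p[1]/p[2]])
E
python3 - <<'E'
from h import *
s=read_state(); print({k:np.round(v,3) for k,v in s.items()})
for n in ['scene','top','wrist']:
    im=snap(n,n+'0'); c,_=ray(im,320,240); print(n,im['fov_y'],im['cx'],im['cy'],np.round(c),np.round(np.array(im['R'])[2],2))
E
```

```text
pics
{'clock': np.float64(0.0), 'qpos': array([-1.375,  0.629,  0.038,  1.518, -0.027,  0.996, -0.02 ]), 'qd': array([-0.001,  0.   , -0.001,  0.001, -0.002, -0.001, -0.   ]), 'tau': array([ 1.0000e-03, -5.6340e+01,  1.2270e+00, -1.9345e+01,  1.1000e-02,
        1.0000e-02,  0.0000e+00]), 'eef_pos': array([168.014, 627.199, 196.703]), 'tool_rot': array([-1.573, -0.   , -0.262]), 'force': array([-0.037, -1.153, -0.889]), 'torque': array([-0.059,  0.006,  0.063]), 'width': np.float64(85.2)}
scene 48.048129819036156 329.32248974031 241.0408055396552 [-144. -723.  728.] [ 0.58  0.58 -0.57]
top 45.17631398670038 326.07842826557794 240.34512931777815 [ 295.  -79. 1404.] [ 0.17 -0.02 -0.98]
wrist 65.70646984690485 316.19244512970334 243.7952107530697 [ 91. 648. 373.] [ 0.3  -0.08 -0.95]
```

View pics/scene0.png

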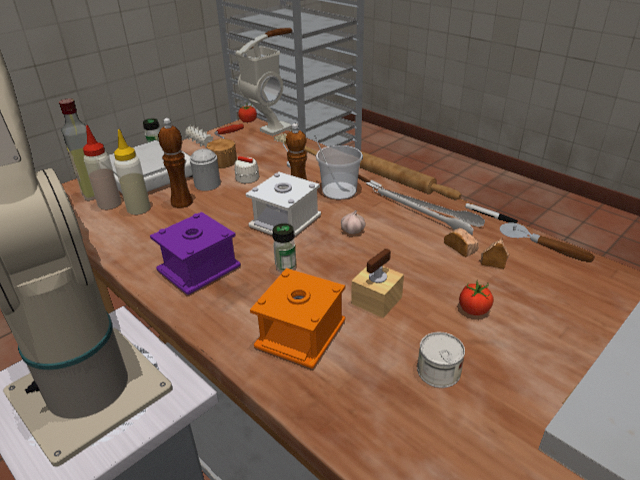

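View pics/top0.png

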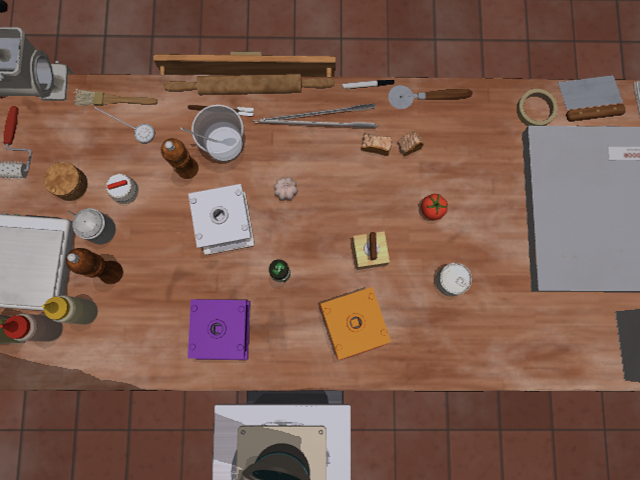

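View pics/wrist0.png

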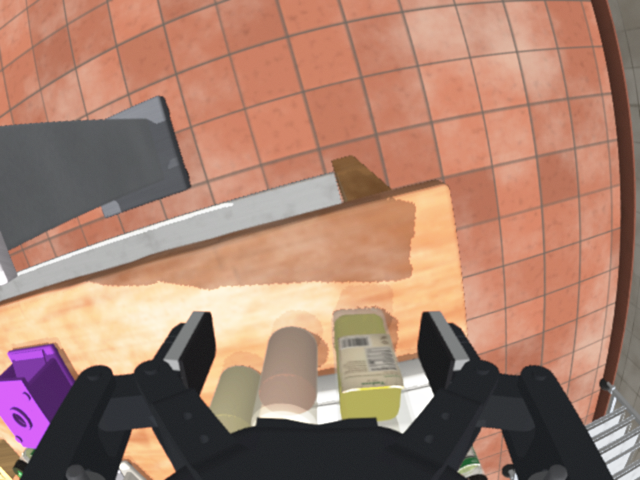

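Run:
```python
from h import *
for n in ['scene','top']:
    im=pickle.load(open(f'pics/{n}0.pkl','rb')); print(n,'base',proj(im,[0,0,0]),'tcp',proj(im,[168,628,197]))
t=pickle.load(open('pics/top0.pkl','rb')); s=pickle.load(open('pics/scene0.pkl','rb'))
print('rim top',onz(t,220,215,102),'rim scene',onz(s,283,187,102))
print('handle top',onz(t,373,246,114),'scene',onz(s,378,261,114))
c=cv2.resize(t['color'][160:300,170:410],None,fx=3.3,fy=3.3,interpolation=cv2.INTER_CUBIC); cv2.imwrite('pics/tc.png',c[:,:,::-1])
c=cv2.resize(s['color'][160:320,235:415],None,fx=3.7,fy=3.7,interpolation=cv2.INTER_CUBIC); cv2.imwrite('pics/sc.png',c[:,:,::-1])
for nm,u,v,z in [('jar',279,269,105),('garlic',286,188,40),('purple',218,328,102),('orange',355,322,102),('cup',217,133,100),('tom',434,207,50),('tin',455,279,58)]: print(nm,np.round(onz(t,u,v,z)))
```

```text
scene base [ 88.88612669 389.99239045] tcp [ 10.91201275 145.99153899]
top base [280.18052174 472.33075767] tcp [-38.91946786 406.07490011]
rim top [583.16408503 141.61346577 102.        ] rim scene [579.62370341 141.18483631 102.        ]
handle top [ 510.6927548  -209.04135858  114.        ] scene [ 496.44208794 -220.01155008  114.        ]
jar [458.   4. 105.]
garlic [665.  -6.  40.]
purple [326. 137. 102.]
orange [ 340. -168.  102.]
cup [782. 156. 100.]
tom [ 618. -364.   50.]
tin [ 442. -407.   58.]
```

View pics/tc.png

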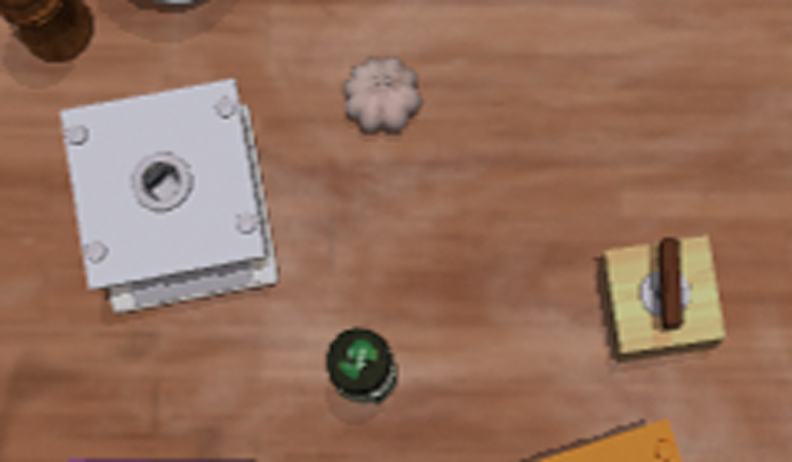

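View pics/sc.png

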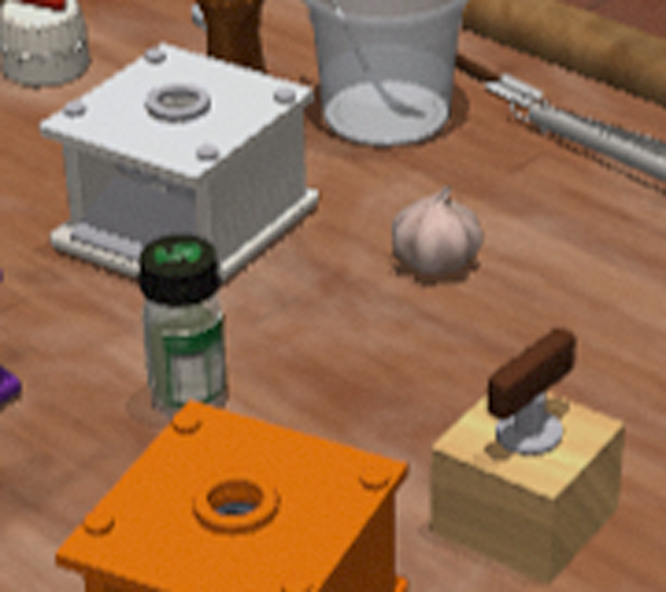

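Run:
```python
from h import *
t=pickle.load(open('pics/top0.pkl','rb')); s=pickle.load(open('pics/scene0.pkl','rb'))
for n,im,(r0,r1,c0,c1) in [('top',t,(228,266,352,392)),('scene',s,(245,290,355,400))]:
    c=im['color'].astype(int); m=np.zeros(c.shape[:2],np.uint8)
    sub=c[r0:r1,c0:c1]; m[r0:r1,c0:c1]=(sub.sum(2)<230)&(sub[...,0]>sub[...,2]+12)
    m=cv2.morphologyEx(m,cv2.MORPH_OPEN,np.ones((2,2),np.uint8))
    nl,l,st,ce=cv2.connectedComponentsWithStats(m); k=1+np.argmax(st[1:,4]); print(n,st[k],ce[k])
    cn,_=cv2.findContours((l==k).astype(np.uint8),0,2); r=cv2.minAreaRect(cn[0]); print(r)
    b=cv2.boxPoints(r); print(np.round(b,1)); print(np.round([onz(im,*p,114) for p in b]))
```

```text
top [370 233   8  28 171] [373.57309942 246.31578947]
((373.4737243652344, 246.50137329101562), (27.120357513427734, 6.359619140625), 86.98721313476562)
[[369.6 233.1]
 [375.9 232.8]
 [377.4 259.9]
 [371.  260.2]]
[[ 540. -202.  114.]
 [ 541. -216.  114.]
 [ 479. -219.  114.]
 [ 478. -204.  114.]]
scene [368 250  24  24 320] [379.14375  261.421875]
((379.1540832519531, 261.52435302734375), (12.057519912719727, 30.364364624023438), 53.97262954711914)
[[363.3 265.6]
 [387.9 247.7]
 [395.  257.5]
 [370.4 275.3]]
[[ 467. -209.  114.]
 [ 543. -207.  114.]
 [ 527. -236.  114.]
 [ 454. -238.  114.]]
```

Call:
servo_tool(
  increments=[
    {"dz":4},
    {"dz":8},
    {"dz":12},
    {"dx":2,"dy":-3.5,"dz":14},
    {"dx":4.5,"dy":-7,"dz":14},
    {"dx":7,"dy":-10.5,"dz":14},
    {"dx":9,"dy":-14,"dz":14},
    {"dx":11.5,"dy":-17.5,"dz":14},
  ],
)

```text
invalid input at $.increments[0]: expected keys dx, dy, dz, ax, ay, az, claw
```

Call:
servo_tool(
  increments=[
    {"dx":0,"dy":0,"dz":4,"ax":0,"ay":0,"az":0,"claw":-1},
    {"dx":0,"dy":0,"dz":8,"ax":0,"ay":0,"az":0,"claw":-1},
    {"dx":0,"dy":0,"dz":12,"ax":0,"ay":0,"az":0,"claw":-1},
    {"dx":2,"dy":-3.5,"dz":13,"ax":0,"ay":0,"az":0,"claw":-1},
    {"dx":4.5,"dy":-7,"dz":13,"ax":0,"ay":0,"az":0,"claw":-1},
    {"dx":7,"dy":-10,"dz":13,"ax":0,"ay":0,"az":0,"claw":-1},
    {"dx":10,"dy":-13,"dz":13,"ax":0,"ay":0,"az":0.05,"claw":-1},
    {"dx":12.5,"dy":-16,"dz":13,"ax":0,"ay":0,"az":0.1,"claw":-1},
  ],
)

```text
clock: 0.82
eef_pos: [294.6, 466.1, 327.6]
tool_rot: [-1.571, -0.001, -0.159]
force: [2.0, 0.4, -0.0]
width: 85.5
```

Call:
servo_tool(
  increments=[
    {"dx":3,"dy":-2.7,"dz":0,"ax":0,"ay":0,"az":0.03,"claw":-1},
    {"dx":6,"dy":-5.3,"dz":0,"ax":0,"ay":0,"az":0.06,"claw":-1},
    {"dx":9,"dy":-8,"dz":0,"ax":0,"ay":0,"az":0.09,"claw":-1},
    {"dx":12,"dy":-10.7,"dz":0,"ax":0,"ay":0,"az":0.12,"claw":-1},
    {"dx":15,"dy":-13.3,"dz":0,"ax":0,"ay":0,"az":0.15,"claw":-1},
    {"dx":18,"dy":-16,"dz":-1,"ax":0,"ay":0,"az":0.18,"claw":-1},
    {"dx":21,"dy":-18.7,"dz":-2,"ax":0,"ay":0,"az":0.2,"claw":-1},
    {"dx":24,"dy":-21.3,"dz":-3,"ax":0,"ay":0,"az":0.2,"claw":-1},
  ],
)

```text
clock: 1.48
eef_pos: [534.3, 253.1, 297.3]
tool_rot: [-1.571, -0.0, 0.039]
force: [0.3, 0.1, 0.2]
width: 85.3
```

Call:
servo_tool(
  increments=[
    {"dx":3,"dy":-2.7,"dz":-1,"ax":0,"ay":0,"az":0,"claw":-1},
    {"dx":6,"dy":-5.3,"dz":-2,"ax":0,"ay":0,"az":0,"claw":-1},
    {"dx":9,"dy":-8,"dz":-3,"ax":0,"ay":0,"az":0,"claw":-1},
    {"dx":11.5,"dy":-9.7,"dz":-4,"ax":0,"ay":0,"az":0,"claw":-1},
    {"dx":13,"dy":-11.1,"dz":-5,"ax":0,"ay":0,"az":0,"claw":-1},
    {"dx":13,"dy":-11.1,"dz":-5,"ax":0,"ay":0,"az":0,"claw":-1},
    {"dx":13,"dy":-11.1,"dz":-5,"ax":0,"ay":0,"az":0,"claw":-1},
  ],
)

```text
clock: 2.07
eef_pos: [663.0, 142.3, 246.0]
tool_rot: [-1.572, 0.003, 0.035]
force: [-0.3, 0.5, -0.1]
width: 85.4
```

Run:
```python
from h import *
s=read_state();print(s['eef_pos'],s['tool_rot'],s['clock'])
im=snap('wrist','w1'); print(proj(im,[583,141.5,102],True))
```

```text
[662.98949327 142.26464513 246.04493228] [-1.57162627  0.00275326  0.03546715] 2.0667
[318.82978085 126.48482761]
```

View pics/w1.png

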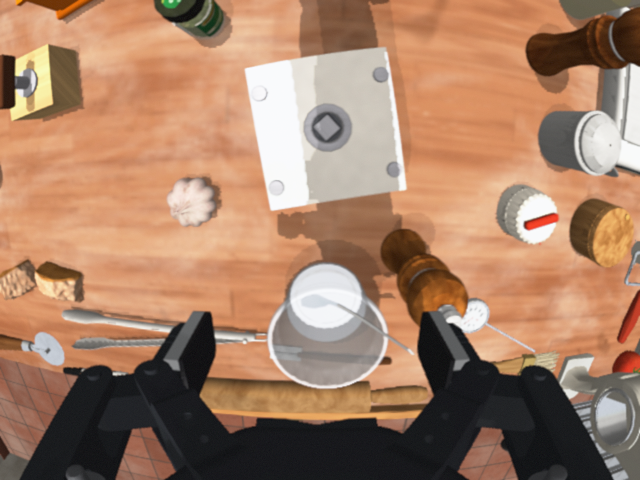

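Run:
```python
from h import *
im=pickle.load(open('pics/w1.pkl','rb'))
c=cv2.resize(im['color'][95:160,290:365],None,fx=9,fy=9,interpolation=cv2.INTER_CUBIC); cv2.imwrite('pics/w1c.png',c[:,:,::-1])
```

```text
(no output)
```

View pics/w1c.png

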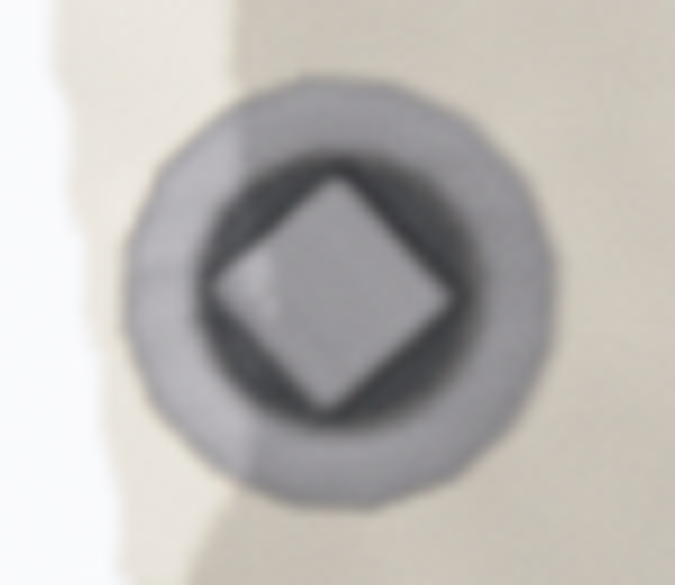

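Run:
```python
from h import *
im=pickle.load(open('pics/w1.pkl','rb'))
g=lambda p:(290+(p[0]-4)/9,95+(p[1]-4)/9)
C=[(336,175),(455,297),(325,412),(212,288)]
P=np.array([onz(im,*g(p),85,True)[:2] for p in C]); print(P,P.mean(0))
e=np.roll(P,-1,0)-P; print(np.linalg.norm(e,axis=1),(np.arctan2(e[:,1],e[:,0]))%(np.pi/2))
# ring ellipse
sub=im['color'][95:160,290:365].astype(int)
print('rim',onz(im,*g((340,291)),102,True))
for p in [(126,291),(553,291),(340,75),(340,508)]: print(onz(im,*g(p),102,True))
# block check from this far view
```

```text
[[571.3746607  148.35647455]
 [583.1346816  160.64940297]
 [595.31448283 148.19298247]
 [583.23595652 136.50649929]] [583.26494541 148.42633982]
[17.01217743 17.42153752 16.80668579 16.76640248] [0.80755014 0.77417048 0.76890301 0.7858756 ]
rim [583.06082073 148.71720361 102.        ]
[583.77719125 128.56910951 102.        ]
[582.07683075 168.83223054 102.        ]
[562.36082567 147.92080988 102.        ]
[603.85764328 149.54401741 102.        ]
```

Call:
servo_tool(
  increments=[
    {"dx":-0.8,"dy":-4,"dz":0,"ax":0,"ay":0,"az":0,"claw":-1},
    {"dx":-1.6,"dy":-8,"dz":0,"ax":0,"ay":0,"az":0,"claw":-1},
    {"dx":-2.4,"dy":-12,"dz":0,"ax":0,"ay":0,"az":0,"claw":-1},
    {"dx":-3.3,"dy":-16,"dz":0,"ax":0,"ay":0,"az":0,"claw":-1},
    {"dx":-4.2,"dy":-20,"dz":0,"ax":0,"ay":0,"az":0,"claw":-1},
    {"dx":-5,"dy":-24,"dz":0,"ax":0,"ay":0,"az":0,"claw":-1},
    {"dx":-5.8,"dy":-28,"dz":0,"ax":0,"ay":0,"az":0,"claw":-1},
    {"dx":-6.6,"dy":-31.5,"dz":0,"ax":0,"ay":0,"az":0,"claw":-1},
  ],
)

```text
clock: 2.78
eef_pos: [596.7, -171.8, 248.9]
tool_rot: [-1.571, -0.002, 0.04]
force: [0.9, -0.9, -0.5]
width: 85.2
```

Call:
servo_tool(
  increments=[
    {"dx":-0.8,"dy":-3.1,"dz":0,"ax":0,"ay":0,"az":0,"claw":-1},
    {"dx":-0.8,"dy":-3.1,"dz":0,"ax":0,"ay":0,"az":0,"claw":-1},
    {"dx":-0.8,"dy":-3.1,"dz":0,"ax":0,"ay":0,"az":0,"claw":-1},
  ],
)

```text
clock: 3.03
eef_pos: [588.6, -203.0, 248.7]
tool_rot: [-1.571, -0.001, 0.036]
force: [1.1, 0.4, 0.5]
width: 85.4
```

Run:
```python
from h import *
s=read_state();print(s['eef_pos'],s['tool_rot'],s['clock'],s['qpos'])
im=snap('wrist','w2'); u,v=proj(im,[509,-210,80],True).astype(int); print(u,v)
c=cv2.resize(im['color'][v-50:v+50,u-60:u+60],None,fx=6,fy=6,interpolation=cv2.INTER_CUBIC); cv2.imwrite('pics/w2c.png',c[:,:,::-1])
```

```text
[ 588.62555131 -203.01220966  248.67163038] [-1.57110076e+00 -1.10455355e-03  3.57579284e-02] 3.0333 [ 0.20671311  0.54137565  0.13118601  1.5373732  -0.07717051  1.06676455
  1.96311472]
311 125
```

View pics/w2c.png

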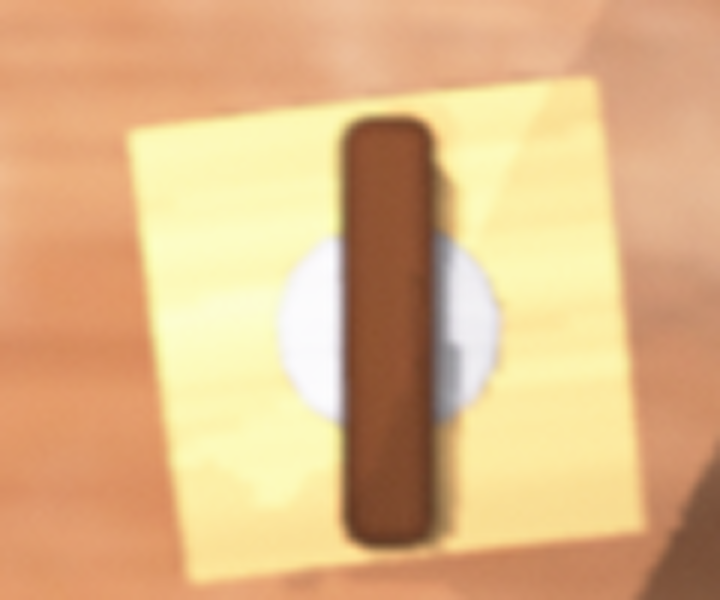

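```bash
cat > m.py <<'E'
from h import *
im=pickle.load(open('pics/w2.pkl','rb')); u,v=311,125
g=lambda p:(u-60+(p[0]-2.5)/6,v-50+(p[1]-2.5)/6)
o=lambda p,z:np.round(onz(im,*g(p),z,True)[:2],1)
print('handle T B',o((389,117),114),o((389,548),114),'L R',o((343,332),114),o((433,332),114),'c',o((389,332),114))
print('flange',o((278,328),65),o((500,328),65),'c',o((389,329),65))
c=im['color'].astype(int); s=c[v-50:v+50,u-60:u+60]
m=((s[...,0]<170)&(s[...,2]<90)&(s[...,0]>s[...,2]+30)).astype(np.uint8); n,l,st,ce=cv2.connectedComponentsWithStats(m); 
for k in range(1,n):
  if st[k,4]>300:
    cn,_=cv2.findContours((l==k).astype(np.uint8),0,2); r=cv2.minAreaRect(cn[0]); b=cv2.boxPoints(r)+[u-60,v-50]; print(st[k],r); P=np.array([onz(im,*p,114,True)[:2] for p in b]); print(P.round(1),P.mean(0)); 
    e=P-np.roll(P,1,0); print(np.linalg.norm(e,axis=1),np.arctan2(e[:,1],e[:,0]))
m=((s.min(2)>185)&(s.max(2)-s.min(2)<45)).astype(np.uint8); n,l,st,ce=cv2.connectedComponentsWithStats(m)
print(st[st[:,4]>60]); ys,xs=np.nonzero(m); 
h=cv2.convexHull(np.stack([xs,ys],1).astype(np.int32)); print(cv2.fitEllipse(h)); ctr=cv2.fitEllipse(h)[0]; print(onz(im,ctr[0]+u-60,ctr[1]+v-50,65,True))
P=np.array([o(q,60) for q in [(128,130),(597,76),(648,530),(188,585)]]);print('block',P,P.mean(0))
# top & scene for handle
E
python3 m.py
```

```text
handle T B [ 482.2 -207.6] [ 542.4 -205.4] L R [ 512.4 -212.8] [ 511.9 -200.5] c [ 512.2 -206.5]
flange [ 512.7 -224.2] [ 511.4 -189. ] c [ 512.3 -206.6]
[  57   20   17   72 1086] ((65.0, 55.5), (71.0, 16.0), 90.0)
[[ 483.1 -213.6]
 [ 482.7 -200.6]
 [ 542.2 -198.3]
 [ 542.6 -211.6]] [ 512.65134882 -206.0041184 ]
[59.53953437 13.06222751 59.53798852 13.3565795 ] [-3.10795857  1.60680151  0.03857797 -1.53467319]
[[    0     0   120   100 11544]
 [   34    39    23    31   294]
 [   75    41     8    27   162]]
((59.721031188964844, 54.03225326538086), (30.931427001953125, 51.12109375), 91.05069732666016)
[ 512.08040511 -211.09347163   65.        ]
block [[ 480.6 -249.7]
 [ 469.3 -174.9]
 [ 543.4 -163.1]
 [ 555.4 -238.1]] [ 512.175 -206.45 ]
```

Run:
```python
from h import *
s=pickle.load(open('pics/scene0.pkl','rb'));t=pickle.load(open('pics/top0.pkl','rb'));w=pickle.load(open('pics/w2.pkl','rb'))
for p in [(512,-206.5),(510,-210.5),(512,-208.5)]:
  print(p,[np.round(proj(im,[*p,101]),1) for im in (s,t)])
for p in [(583,148.5),(583,141.5),(583,145)]:
  print(p,[np.round(proj(im,[*p,102]),1) for im in (s,t)], 'hub z67')
print(proj(w,[588.6,-203,248.7],True),proj(w,[588.6,-203,200],True), proj(w,[588.6+15,-203,250],True))
# ring fit in top & scene
for n,im,(r0,r1,c0,c1) in [('top',t,(200,232,204,236)),('scene',s,(174,202,266,302))]:
  c=cv2.resize(im['color'][r0:r1,c0:c1],None,fx=16,fy=16,interpolation=cv2.INTER_CUBIC);cv2.imwrite(f'pics/ring_{n}.png',c[:,:,::-1])
```

```text
(512, -206.5) [array([377.5, 259.9]), array([371.3, 246.4])]
(510, -210.5) [array([378.5, 261.2]), array([373.1, 247.2])]
(512, -208.5) [array([378.3, 260.4]), array([372.2, 246.4])]
(583, 148.5) [array([282. , 185.5]), array([217. , 215.1])] hub z67
(583, 141.5) [array([284. , 186.4]), array([220. , 215.1])] hub z67
(583, 145) [array([283., 186.]), array([218.5, 215.1])] hub z67
[316.30816837 284.65288455] [316.30690659 253.0540087 ] [315.28612758 311.14429174]
```

View pics/ring_top.png

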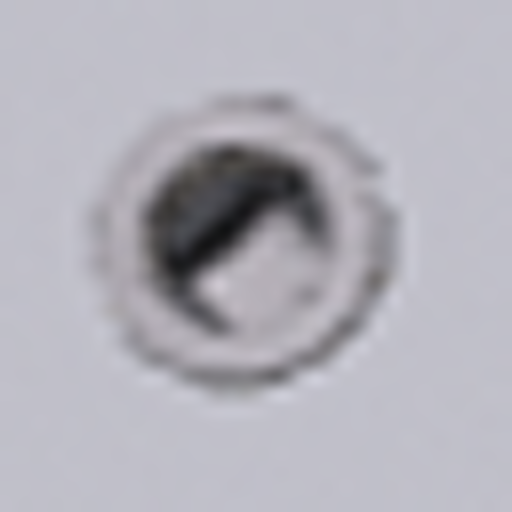

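View pics/ring_scene.png

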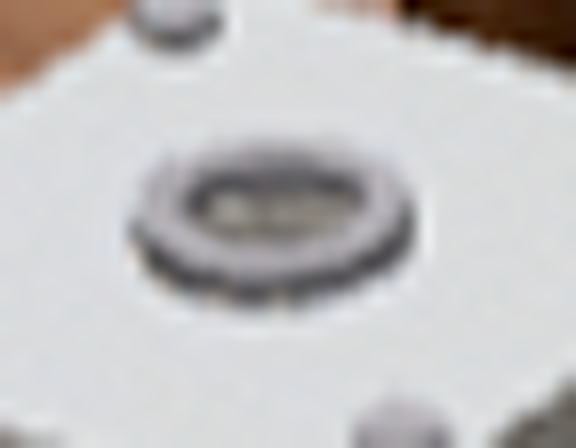

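Call:
servo_tool(
  increments=[
    {"dx":-4,"dy":-0.3,"dz":0,"ax":0,"ay":0,"az":0,"claw":-1},
    {"dx":-7.7,"dy":-0.6,"dz":-1,"ax":0,"ay":0,"az":0,"claw":-1},
    {"dx":-7.7,"dy":-0.6,"dz":-5,"ax":0,"ay":0,"az":0,"claw":-1},
    {"dx":-7.7,"dy":-0.6,"dz":-9,"ax":0,"ay":0,"az":0,"claw":-1},
    {"dx":-7.7,"dy":-0.6,"dz":-12,"ax":0,"ay":0,"az":0,"claw":-1},
    {"dx":-7.7,"dy":-0.6,"dz":-15,"ax":0,"ay":0,"az":0,"claw":-1},
    {"dx":-7.7,"dy":-0.6,"dz":-16.6,"ax":0,"ay":0,"az":0,"claw":-1},
    {"dx":-7.7,"dy":-0.6,"dz":-16.6,"ax":0,"ay":0,"az":0,"claw":-1},
  ],
)

```text
clock: 3.75
eef_pos: [510.7, -203.8, 78.6]
tool_rot: [-1.567, 0.005, 0.043]
force: [0.1, 0.5, 0.1]
width: 85.3
```

Run:
```python
from h import *
s=read_state();print(s['eef_pos'],s['tool_rot'],s['clock'],s['force'])
snap('wrist','w3')
```

```text
[ 510.70443927 -203.80552396   78.58641078] [-1.56660109  0.0054778   0.04265295] 3.75 [0.13652271 0.49499744 0.05169461]
```

View pics/w3.png

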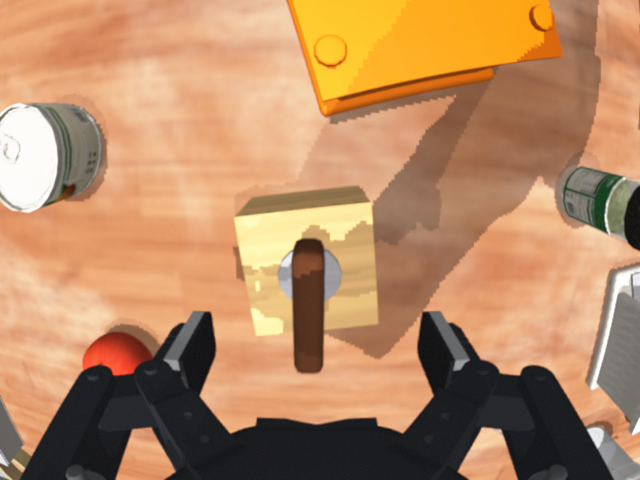

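Call:
servo_tool(
  increments=[
    {"dx":0,"dy":0,"dz":0,"ax":0,"ay":0,"az":0,"claw":-1},
    {"dx":0,"dy":0,"dz":0,"ax":0,"ay":0,"az":0,"claw":-1},
    {"dx":0,"dy":0,"dz":0,"ax":0,"ay":0,"az":0,"claw":-1},
  ],
)

```text
clock: 4.05
eef_pos: [513.7, -208.0, 83.3]
tool_rot: [-1.572, -0.003, 0.039]
force: [-0.2, -0.1, -0.5]
width: 85.2
```

Run:
```python
from h import *
im=snap('wrist','w4')
c=cv2.resize(im['color'][200:400,180:460],None,fx=2.8,fy=2.8,interpolation=cv2.INTER_CUBIC); cv2.imwrite('pics/w4c.png',c[:,:,::-1])
for d in (0,-3): print(proj(im,[510.7,-208.5+d,101],True))
for z in (101,82):print([proj(im,[510.7,-208.5+k,z],True).round(1) for k in (-42.5,42.5)])
```

```text
[315.41660455 294.58087459]
[309.07272446 294.34824673]
[array([227. , 290.4]), array([403.3, 296.8])]
[array([234.9, 274.9]), array([395.8, 280.8])]
```

View pics/w4c.png

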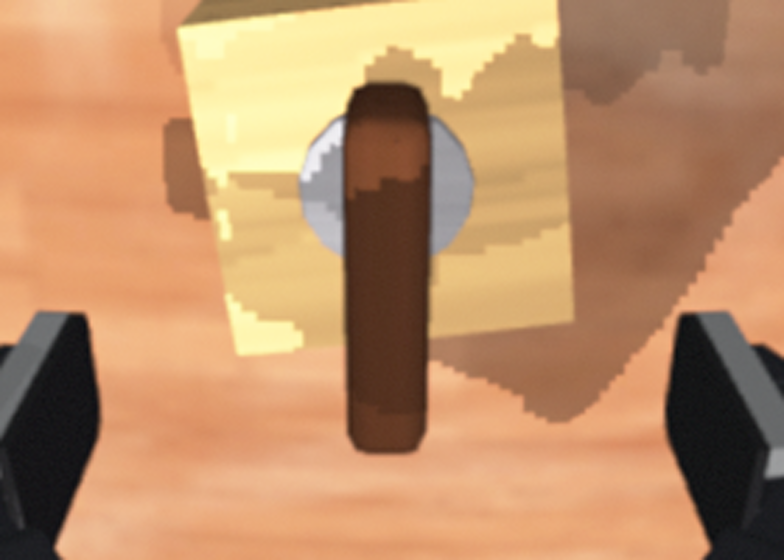

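Call:
servo_tool(
  increments=[
    {"dx":0,"dy":0,"dz":0,"ax":0,"ay":0,"az":0,"claw":1},
    {"dx":0,"dy":0,"dz":0,"ax":0,"ay":0,"az":0,"claw":1},
    {"dx":0,"dy":0,"dz":0,"ax":0,"ay":0,"az":0,"claw":1},
    {"dx":0,"dy":0,"dz":0,"ax":0,"ay":0,"az":0,"claw":1},
    {"dx":0,"dy":0,"dz":0,"ax":0,"ay":0,"az":0,"claw":1},
    {"dx":0,"dy":0,"dz":0,"ax":0,"ay":0,"az":0,"claw":1},
    {"dx":0,"dy":0,"dz":0,"ax":0,"ay":0,"az":0,"claw":1},
    {"dx":0,"dy":0,"dz":0,"ax":0,"ay":0,"az":0,"claw":1},
  ],
)

```text
clock: 4.77
eef_pos: [512.2, -208.1, 81.5]
tool_rot: [-1.571, 0.0, 0.038]
force: [0.7, -1.2, 0.1]
width: -0.0
```

Run:
```python
from h import *
im=snap('wrist','w5');s=read_state();print(s['eef_pos'],s['tool_rot'],s['width'])
c=cv2.resize(im['color'][200:400,180:460],None,fx=2.8,fy=2.8,interpolation=cv2.INTER_CUBIC); cv2.imwrite('pics/w5c.png',c[:,:,::-1])
```

```text
[ 512.15837059 -208.12161686   81.55278495] [-1.57071756e+00  1.66588305e-04  3.81226225e-02] -0.1577608720992567
```

View pics/w5c.png

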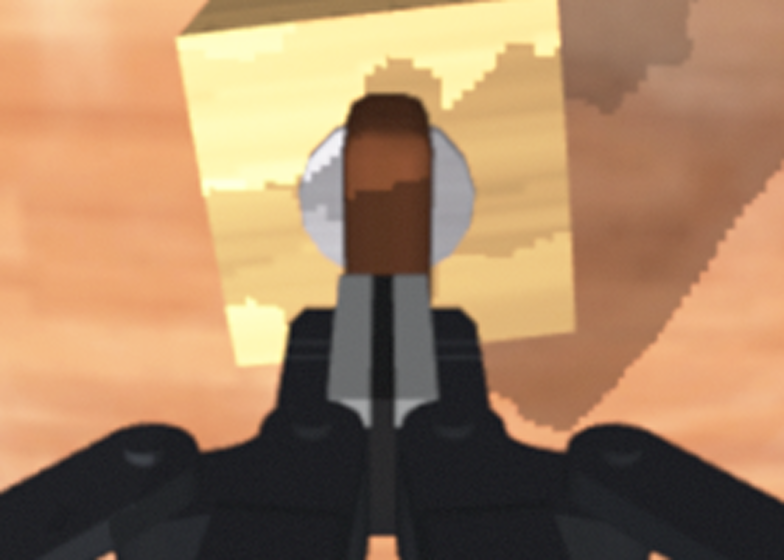

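Run:
```python
from h import *
im=snap('scene','s5');t=snap('top','t5')
c=cv2.resize(im['color'][180:330,290:470],None,fx=4.3,fy=4,interpolation=cv2.INTER_CUBIC); cv2.imwrite('pics/s5c.png',c[:,:,::-1])
print(proj(im,[512,-208,82]),proj(im,[512,-208,114]))
```

```text
[377.74868168 268.04033355] [378.37775602 254.83352478]
```

View pics/s5c.png

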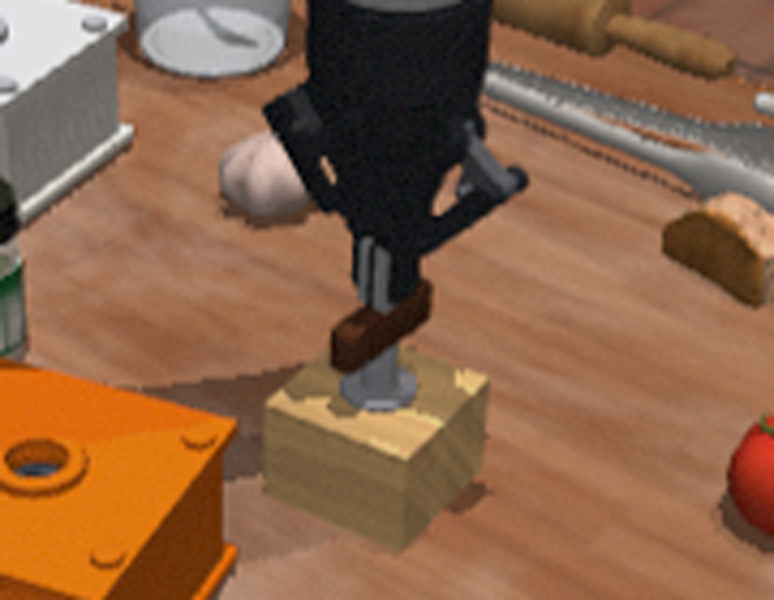

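View pics/s5.png

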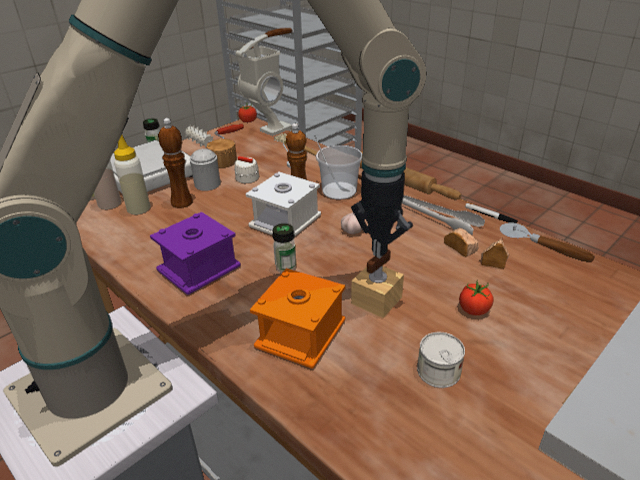

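Call:
servo_tool(
  increments=[
    {"dx":0,"dy":0,"dz":0.5,"ax":0,"ay":0,"az":0,"claw":-1},
    {"dx":0,"dy":0,"dz":0.5,"ax":0,"ay":0,"az":0,"claw":-1},
    {"dx":0,"dy":0,"dz":0.5,"ax":0,"ay":0,"az":0,"claw":-1},
    {"dx":0,"dy":0,"dz":0.5,"ax":0,"ay":0,"az":0,"claw":-1},
    {"dx":0,"dy":0,"dz":0.5,"ax":0,"ay":0,"az":0,"claw":-1},
    {"dx":0,"dy":0,"dz":0.5,"ax":0,"ay":0,"az":0,"claw":-1},
    {"dx":0,"dy":0,"dz":0.5,"ax":0,"ay":0,"az":0,"claw":-1},
  ],
)

```text
clock: 5.5
eef_pos: [512.1, -208.1, 86.6]
tool_rot: [-1.571, 0.0, 0.038]
force: [0.4, -0.1, -1.2]
width: 83.3
```

Call:
servo_tool(
  increments=[
    {"dx":0.2,"dy":0,"dz":-1,"ax":0,"ay":0,"az":0,"claw":-1},
    {"dx":0.2,"dy":0,"dz":-2,"ax":0,"ay":0,"az":0,"claw":-1},
    {"dx":0.2,"dy":0,"dz":-3,"ax":0,"ay":0,"az":0,"claw":-1},
    {"dx":0.2,"dy":0,"dz":-3.2,"ax":0,"ay":0,"az":0,"claw":-1},
    {"dx":0.2,"dy":0,"dz":-3.2,"ax":0,"ay":0,"az":0,"claw":-1},
  ],
)

```text
clock: 5.92
eef_pos: [513.0, -207.7, 53.0]
tool_rot: [-1.57, 0.003, 0.038]
force: [-1.0, -0.1, 0.3]
width: 85.2
```

Run:
```python
from h import *
im=snap('scene','s6');w=snap('wrist','w6')
s=read_state();print(s['eef_pos'],s['force'],s['width'])
c=cv2.resize(im['color'][180:330,290:470],None,fx=3,fy=3,interpolation=cv2.INTER_CUBIC)
d=cv2.resize(w['color'][200:400,190:450],None,fx=2.25,fy=2.25); d=cv2.copyMakeBorder(d,0,0,0,0,0)
cv2.imwrite('pics/s6c.png',c[:,:,::-1]);cv2.imwrite('pics/w6c.png',d[:,:,::-1])
```

```text
[ 514.00703597 -208.14216272   54.26046479] [-0.37586199  0.88653279  0.20955142] 85.27995138789736
```

View pics/s6c.png

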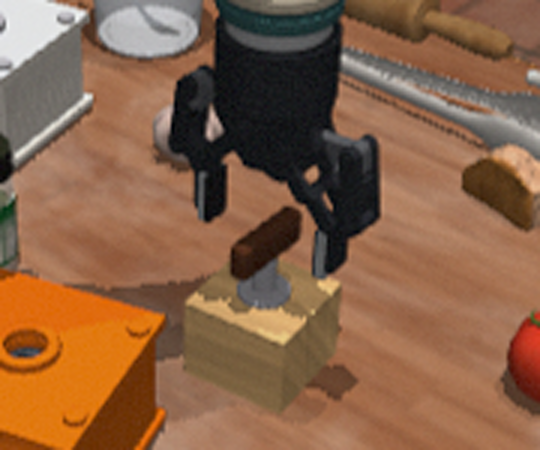

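View pics/w6c.png

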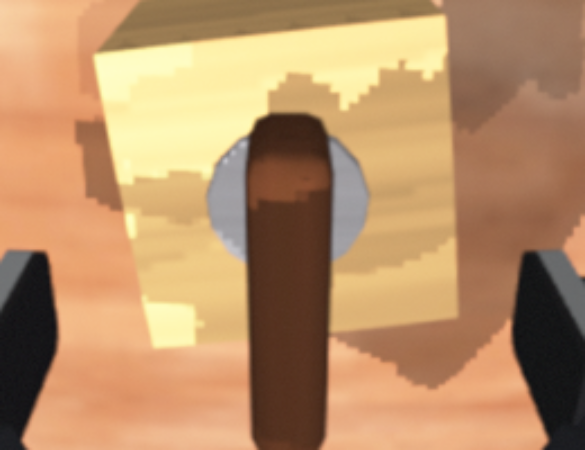

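Call:
servo_tool(
  increments=[
    {"dx":0,"dy":0.08,"dz":0,"ax":0,"ay":0,"az":0,"claw":1},
    {"dx":0,"dy":0.08,"dz":0,"ax":0,"ay":0,"az":0,"claw":1},
    {"dx":0,"dy":0.08,"dz":0,"ax":0,"ay":0,"az":0,"claw":1},
    {"dx":0,"dy":0.08,"dz":0,"ax":0,"ay":0,"az":0,"claw":1},
    {"dx":0,"dy":0.08,"dz":0,"ax":0,"ay":0,"az":0,"claw":1},
    {"dx":0,"dy":0.08,"dz":0,"ax":0,"ay":0,"az":0,"claw":1},
    {"dx":0,"dy":0.08,"dz":0,"ax":0,"ay":0,"az":0,"claw":1},
    {"dx":0,"dy":0.08,"dz":0,"ax":0,"ay":0,"az":0,"claw":1},
  ],
)

```text
clock: 6.68
eef_pos: [514.4, -207.3, 54.9]
tool_rot: [-1.571, -0.0, 0.038]
force: [-0.7, 1.2, 2.6]
width: 13.0
```

Run:
```python
from h import *
im=snap('scene','s7');w=snap('wrist','w7')
s=read_state();print(s['eef_pos'],s['tool_rot'],s['force'],s['width'],s['qpos'])
c=cv2.resize(im['color'][180:330,290:470],None,fx=3,fy=3,interpolation=cv2.INTER_CUBIC)
d=cv2.resize(w['color'][200:400,190:450],None,fx=2.25,fy=2.25)
cv2.imwrite('pics/s7c.png',c[:,:,::-1]);cv2.imwrite('pics/w7c.png',d[:,:,::-1])
```

```text
[ 514.40823157 -207.29013193   54.8937092 ] [-1.57085715e+00 -3.74882745e-04  3.82924966e-02] [-0.48541351  0.44434326  3.91665083] 12.738330792176352 [ 0.27437616  0.69597091  0.08947787  1.91008403 -0.11184408  0.53989759
  2.04822836]
```

View pics/s7c.png

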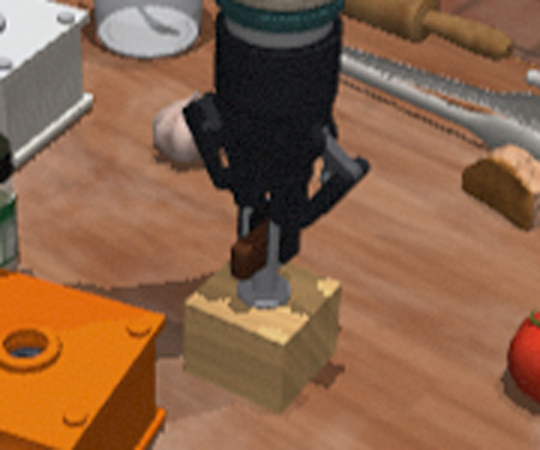

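View pics/w7c.png

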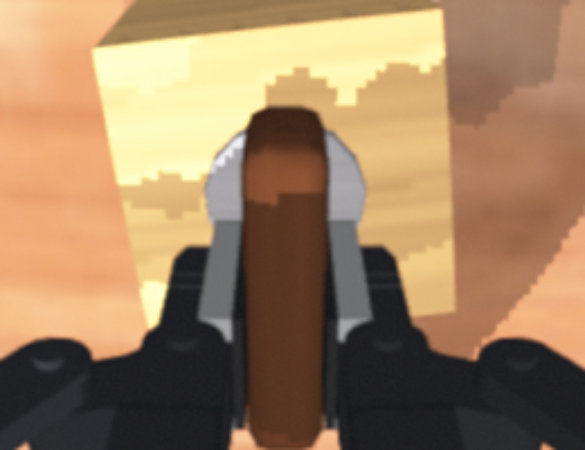

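Call:
servo_tool(
  increments=[
    {"dx":0,"dy":0,"dz":1,"ax":0,"ay":0,"az":0,"claw":1},
    {"dx":0,"dy":0,"dz":3,"ax":0,"ay":0,"az":0,"claw":1},
    {"dx":0,"dy":0,"dz":5,"ax":0,"ay":0,"az":0,"claw":1},
    {"dx":0,"dy":0,"dz":8,"ax":0,"ay":0,"az":0,"claw":1},
    {"dx":0,"dy":0,"dz":11,"ax":0,"ay":0,"az":0,"claw":1},
    {"dx":0,"dy":0,"dz":14,"ax":0,"ay":0,"az":0,"claw":1},
    {"dx":0,"dy":0,"dz":17,"ax":0,"ay":0,"az":0,"claw":1},
    {"dx":0,"dy":0,"dz":18,"ax":0,"ay":0,"az":0,"claw":1},
  ],
)

```text
clock: 7.45
eef_pos: [516.0, -208.3, 239.2]
tool_rot: [-1.573, -0.006, 0.038]
force: [1.0, 0.2, -1.5]
width: 12.7
```

Call:
servo_tool(
  increments=[
    {"dx":1,"dy":2,"dz":0,"ax":0,"ay":0,"az":0.1,"claw":1},
    {"dx":2,"dy":5,"dz":0,"ax":0,"ay":0,"az":0.2,"claw":1},
    {"dx":3,"dy":8,"dz":0,"ax":0,"ay":0,"az":0.3,"claw":1},
    {"dx":4,"dy":11.5,"dz":0,"ax":0,"ay":0,"az":0.4,"claw":1},
    {"dx":5,"dy":15,"dz":0,"ax":0,"ay":0,"az":0.5,"claw":1},
    {"dx":6,"dy":18.5,"dz":0,"ax":0,"ay":0,"az":0.6,"claw":1},
    {"dx":7,"dy":22,"dz":0,"ax":0,"ay":0,"az":0.7,"claw":1},
    {"dx":8,"dy":25.5,"dz":0,"ax":0,"ay":0,"az":0.745,"claw":1},
  ],
)

```text
clock: 8.12
eef_pos: [593.6, 49.1, 233.8]
tool_rot: [-1.57, 0.002, 0.787]
force: [0.7, 0.1, -1.9]
width: 12.9
```

Run:
```python
from h import *
w=pickle.load(open('pics/w1.pkl','rb')); s=pickle.load(open('pics/scene0.pkl','rb'))
b=onz(w,405,248,10,True); print(b)
for z in (0,100,150,180,200): print(z,proj(w,[b[0],b[1],z],True),proj(s,[b[0],b[1],z]), onz(s,296,128,z))
```

```text
[719.01056936 250.17236303  10.        ]
0 [403.17999178 245.36994714] [296.55419183 188.03199638] [1000.07803774  552.88754578    0.        ]
100 [425.25031528 277.68388039] [294.71051548 154.91331172] [842.87901661 377.60994133 100.        ]
150 [440.55818781 300.65793923] [293.73188276 137.33374656] [764.27950605 289.9711391  150.        ]
180 [451.68189933 317.65903929] [293.12516845 126.43509832] [717.11979972 237.38785777 180.        ]
200 [460.08242024 330.677723  ] [292.71221146 119.01698933] [685.67999549 202.33233688 200.        ]
```

Call:
servo_tool(
  increments=[
    {"dx":1,"dy":3.5,"dz":0,"ax":0,"ay":0,"az":0,"claw":1},
    {"dx":2,"dy":7,"dz":0.3,"ax":0,"ay":0,"az":0,"claw":1},
    {"dx":3,"dy":10.5,"dz":0.5,"ax":0,"ay":0,"az":0,"claw":1},
    {"dx":4,"dy":13.5,"dz":1,"ax":0,"ay":0,"az":0,"claw":1},
    {"dx":4.6,"dy":15.3,"dz":1.2,"ax":0,"ay":0,"az":0,"claw":1},
    {"dx":4.6,"dy":15.3,"dz":1.2,"ax":0,"ay":0,"az":0,"claw":1},
    {"dx":4.6,"dy":15.3,"dz":1.2,"ax":0,"ay":0,"az":0,"claw":1},
    {"dx":4.6,"dy":15.3,"dz":1.2,"ax":0,"ay":0,"az":0,"claw":1},
  ],
)

```text
clock: 8.78
eef_pos: [639.6, 198.9, 245.5]
tool_rot: [-1.571, 0.003, 0.782]
force: [1.1, -0.5, -1.9]
width: 13.3
```

Run:
```python
from h import *
s=read_state();print(s['eef_pos'],s['tool_rot'],s['clock'],s['qpos'])
im=snap('wrist','w8'); u,v=proj(im,[583,146,102],True).astype(int); print(u,v)
c=cv2.resize(im['color'][v-35:v+35,u-40:u+40],None,fx=8,fy=8,interpolation=cv2.INTER_CUBIC); cv2.imwrite('pics/w8c.png',c[:,:,::-1])
```

```text
[639.55574374 198.93668865 245.4939109 ] [-1.57095979  0.00308239  0.78219014] 8.7833 [-0.29412129  0.61986864 -0.08946118  1.38937358  0.05874778  1.13766056
  1.96115647]
318 129
```

View pics/w8c.png

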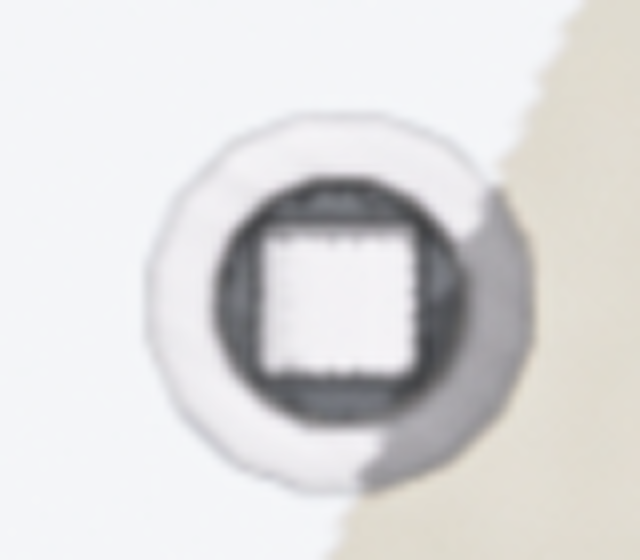

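View pics/w8.png

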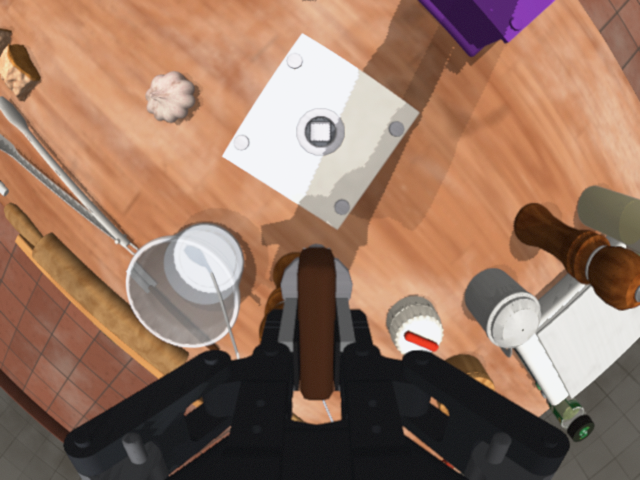

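Run:
```python
from h import *
im=pickle.load(open('pics/w8.pkl','rb')); u,v=318,129
g=lambda p:(u-40+(p[0]-3.5)/8,v-35+(p[1]-3.5)/8)
r=onz(im,*g((341,303)),102,True); print('rim',r,'hole',onz(im,*g((341,301)),102,True))
q=[(262,236),(416,233),(416,377),(262,377)]
P=np.array([onz(im,*g(p),67,True)[:2] for p in q]); e=np.roll(P,-1,0)-P; print('sq',P.mean(0),np.linalg.norm(e,axis=1),np.arctan2(e[:,1],e[:,0])%(np.pi/2))
for p in [(144,303),(536,303),(341,110),(341,495)]: print(onz(im,*g(p),102,True)[:2])
Rz=lambda a:np.array([[np.cos(a),-np.sin(a)],[np.sin(a),np.cos(a)]])
ms=np.array([512.2,-206.5])
for tcp1 in ([514.3,-207.3],):
  d=Rz(.783-.038)@(ms-tcp1); print('off tool',Rz(-.038)@(ms-tcp1),'tcp2',r[:2]-d)
# direct camera centre vs state tcp
for n in ('w1','w2','w8','w7'):
  i=pickle.load(open(f'pics/{n}.pkl','rb')); print(n,ray(i,320,240)[0])
w=pickle.load(open('pics/w2.pkl','rb'))
```

```text
rim [583.43127346 147.90675493 102.        ] hole [583.27892668 147.75487267 102.        ]
sq [583.86742869 148.52911757] [18.0622937  17.19451266 18.15777042 16.8308954 ] [0.80466975 0.78672178 0.78453316 0.78087878]
[598.09104937 133.03349358]
[568.70699291 162.45475593]
[568.7176974  133.24472476]
[598.08559347 162.52317396]
off tool [-2.0680913   0.87920327] tcp2 [585.51733551 148.74242541]
w1 [583.20823082 139.5228241  422.26634002]
w2 [ 508.18225605 -205.92147393  424.5960692 ]
w8 [582.93591546 142.70198406 421.74056406]
w7 [ 434.09514891 -210.46200701  230.87144154]
```

Call:
servo_tool(
  increments=[
    {"dx":-2.5,"dy":-2.4,"dz":0,"ax":0,"ay":0,"az":0,"claw":1},
    {"dx":-5,"dy":-4.7,"dz":0,"ax":0,"ay":0,"az":0,"claw":1},
    {"dx":-5.5,"dy":-5.17,"dz":-2,"ax":0,"ay":0,"az":0,"claw":1},
    {"dx":-5.5,"dy":-5.17,"dz":-4.5,"ax":0,"ay":0,"az":0,"claw":1},
    {"dx":-5.5,"dy":-5.17,"dz":-6.5,"ax":0,"ay":0,"az":0,"claw":1},
    {"dx":-5.5,"dy":-5.17,"dz":-8,"ax":0,"ay":0,"az":0,"claw":1},
    {"dx":-5.5,"dy":-5.17,"dz":-8,"ax":0,"ay":0,"az":0,"claw":1},
    {"dx":-5.5,"dy":-5.17,"dz":-8,"ax":0,"ay":0,"az":0,"claw":1},
  ],
)

```text
clock: 9.5
eef_pos: [584.7, 147.3, 166.3]
tool_rot: [-1.57, 0.002, 0.781]
force: [1.1, 0.5, -1.5]
width: 12.8
```

Call:
servo_tool(
  increments=[
    {"dx":0,"dy":0,"dz":0,"ax":0,"ay":0,"az":0,"claw":1},
    {"dx":0,"dy":0,"dz":0,"ax":0,"ay":0,"az":0,"claw":1},
    {"dx":0,"dy":0,"dz":0,"ax":0,"ay":0,"az":0,"claw":1},
  ],
)

```text
clock: 9.75
eef_pos: [586.0, 149.0, 167.8]
tool_rot: [-1.572, -0.002, 0.783]
force: [-0.3, 0.1, -1.3]
width: 13.1
```

Run:
```python
from h import *
s=read_state();print(s['eef_pos'],s['tool_rot'],s['force'],s['clock'])
im=snap('scene','s9');t=snap('top','t9')
c=cv2.resize(im['color'][110:250,220:360],None,fx=4.2,fy=4.2,interpolation=cv2.INTER_CUBIC)
cv2.imwrite('pics/s9c.png',c[:,:,::-1])
```

```text
[586.02851601 149.01396665 167.83984932] [-1.57192148 -0.0018503   0.78286228] [-0.27221452  0.12055548 -1.30775245] 9.75
```

View pics/s9c.png

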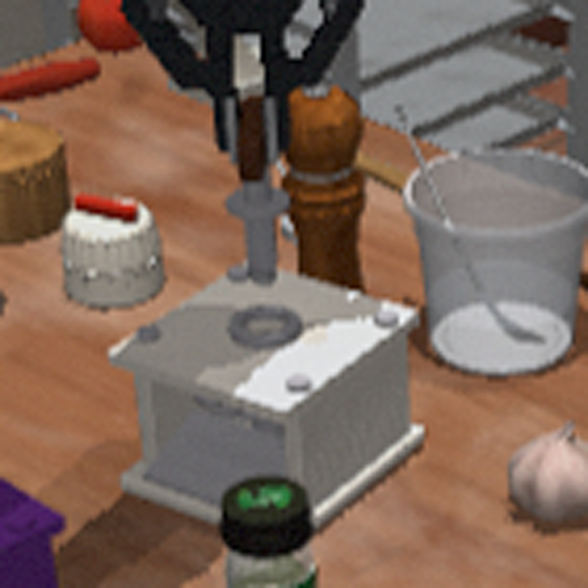

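Run:
```python
from h import *
s=pickle.load(open('pics/s9.pkl','rb'))
f=lambda p:(proj(s,p)-[220,110])*4.2+1.6
for z in (102,127,175): print(z,f([584,148,z]),f([585,147,z]),f([583,149,z]))
c=cv2.resize(s['color'][140:200,265:300],None,fx=10,fy=10,interpolation=cv2.INTER_CUBIC)
cv2.imwrite('pics/s9d.png',c[:,:,::-1])
```

```text
102 [263.90502555 318.23110744] [266.39430493 318.17970577] [261.41571198 318.28250981]
127 [261.06836469 279.14310142] [263.58572656 279.09139182] [258.55096784 279.19481175]
175 [255.43872105 201.56895516] [258.01181679 201.51665234] [252.86558876 201.62125871]
```

View pics/s9d.png

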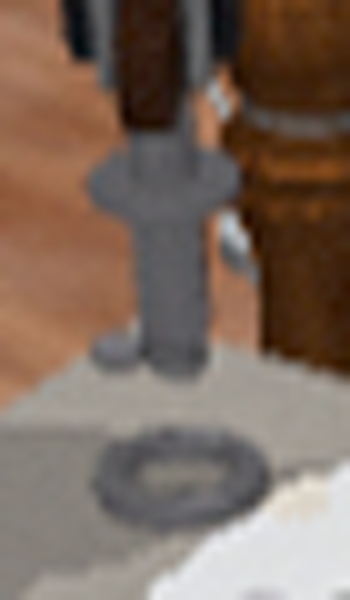

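Call:
servo_tool(
  increments=[
    {"dx":0,"dy":0,"dz":-1,"ax":0,"ay":0,"az":0,"claw":1},
    {"dx":0,"dy":0,"dz":-2,"ax":0,"ay":0,"az":0,"claw":1},
    {"dx":0,"dy":0,"dz":-3,"ax":0,"ay":0,"az":0,"claw":1},
    {"dx":0,"dy":0,"dz":-3,"ax":0,"ay":0,"az":0,"claw":1},
    {"dx":0,"dy":0,"dz":-3,"ax":0,"ay":0,"az":0,"claw":1},
  ],
)

```text
clock: 10.27
eef_pos: [584.2, 148.7, 135.2]
tool_rot: [-1.569, 0.003, 0.783]
force: [0.6, -0.4, -1.5]
width: 12.9
```

Call:
servo_tool(
  increments=[
    {"dx":0,"dy":0,"dz":-0.4,"ax":0,"ay":0,"az":0,"claw":1},
    {"dx":0,"dy":0,"dz":-0.8,"ax":0,"ay":0,"az":0,"claw":1},
    {"dx":0,"dy":0,"dz":-1.2,"ax":0,"ay":0,"az":0,"claw":1},
    {"dx":0,"dy":0,"dz":-1.2,"ax":0,"ay":0,"az":0,"claw":1},
    {"dx":0,"dy":0,"dz":-1.2,"ax":0,"ay":0,"az":0,"claw":1},
  ],
)

```text
clock: 10.68
eef_pos: [585.0, 148.9, 124.4]
tool_rot: [-1.571, 0.0, 0.783]
force: [1.0, 0.7, -1.0]
width: 12.9
```

Call:
servo_tool(
  increments=[
    {"dx":0,"dy":0,"dz":-0.4,"ax":0,"ay":0,"az":0,"claw":1},
    {"dx":0,"dy":0,"dz":-0.8,"ax":0,"ay":0,"az":0,"claw":1},
    {"dx":0,"dy":0,"dz":-0.8,"ax":0,"ay":0,"az":0,"claw":1},
    {"dx":0,"dy":0,"dz":-0.8,"ax":0,"ay":0,"az":0,"claw":1},
  ],
)

```text
clock: 11.02
eef_pos: [584.9, 148.9, 116.3]
tool_rot: [-1.57, 0.001, 0.783]
force: [-0.2, 0.4, -2.1]
width: 12.9
```

Call:
servo_tool(
  increments=[
    {"dx":0,"dy":0,"dz":-0.2,"ax":0,"ay":0,"az":0,"claw":1},
    {"dx":0,"dy":0,"dz":-0.4,"ax":0,"ay":0,"az":0,"claw":1},
    {"dx":0,"dy":0,"dz":-0.4,"ax":0,"ay":0,"az":0,"claw":1},
  ],
)

```text
clock: 11.27
eef_pos: [584.9, 148.9, 112.2]
tool_rot: [-1.57, 0.001, 0.783]
force: [0.4, 0.1, -1.5]
width: 13.2
```

Call:
servo_tool(
  increments=[
    {"dx":0,"dy":0,"dz":-0.3,"ax":0,"ay":0,"az":0,"claw":1},
    {"dx":0,"dy":0,"dz":-0.5,"ax":0,"ay":0,"az":0,"claw":1},
    {"dx":0,"dy":0,"dz":-0.5,"ax":0,"ay":0,"az":0,"claw":1},
  ],
)

```text
clock: 11.52
eef_pos: [584.8, 148.8, 107.1]
tool_rot: [-1.57, 0.001, 0.783]
force: [-0.2, -0.5, -2.0]
width: 13.2
```

Call:
servo_tool(
  increments=[
    {"dx":0,"dy":0,"dz":-0.3,"ax":0,"ay":0,"az":0,"claw":1},
    {"dx":0,"dy":0,"dz":-0.5,"ax":0,"ay":0,"az":0,"claw":1},
    {"dx":0,"dy":0,"dz":-0.5,"ax":0,"ay":0,"az":0,"claw":1},
  ],
)

```text
clock: 11.77
eef_pos: [584.8, 148.9, 102.1]
tool_rot: [-1.57, 0.001, 0.783]
force: [0.3, -0.8, -2.7]
width: 12.6
```

Run:
```python
from h import *
s=read_state();print(s['eef_pos'],s['tool_rot'],s['force'],s['torque'],s['clock'])
im=snap('scene','s10')
c=cv2.resize(im['color'][130:210,250:310],None,fx=7,fy=7,interpolation=cv2.INTER_CUBIC)
cv2.imwrite('pics/s10.png',c[:,:,::-1])
```

```text
[584.83101212 148.89177652 102.08015517] [-1.57032792e+00  8.28612221e-04  7.83238080e-01] [ 0.29123488 -0.81139592 -2.67075413] [ 0.04195489  0.05215742 -0.01572577] 11.7667
```

View pics/s10.png

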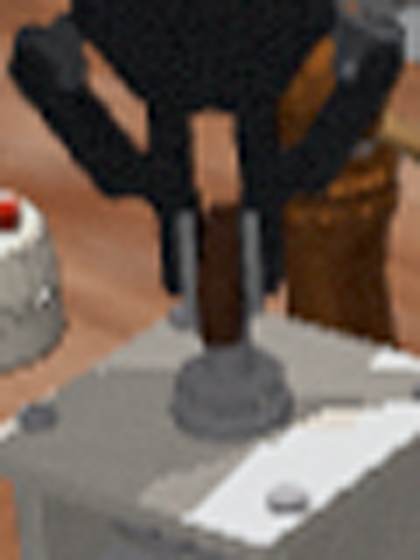

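Call:
servo_tool(
  increments=[
    {"dx":0,"dy":0,"dz":-0.2,"ax":0,"ay":0,"az":0,"claw":1},
    {"dx":0,"dy":0,"dz":-0.4,"ax":0,"ay":0,"az":0,"claw":1},
    {"dx":0,"dy":0,"dz":-0.4,"ax":0,"ay":0,"az":0,"claw":1},
  ],
)

```text
clock: 12.07
eef_pos: [585.0, 148.9, 98.2]
tool_rot: [-1.57, 0.001, 0.783]
force: [0.6, -0.1, -1.9]
width: 12.7
```

Call:
servo_tool(
  increments=[
    {"dx":0,"dy":0,"dz":-0.05,"ax":0,"ay":0,"az":0,"claw":1},
    {"dx":0,"dy":0,"dz":-0.1,"ax":0,"ay":0,"az":0,"claw":1},
    {"dx":0,"dy":0,"dz":-0.1,"ax":0,"ay":0,"az":0,"claw":1},
  ],
)

```text
clock: 12.32
eef_pos: [585.2, 148.9, 97.6]
tool_rot: [-1.571, 0.0, 0.783]
force: [-0.3, -0.4, -2.6]
width: 13.0
```

Call:
servo_tool(
  increments=[
    {"dx":0,"dy":0,"dz":-0.05,"ax":0,"ay":0,"az":0,"claw":1},
    {"dx":0,"dy":0,"dz":-0.1,"ax":0,"ay":0,"az":0,"claw":1},
    {"dx":0,"dy":0,"dz":-0.1,"ax":0,"ay":0,"az":0,"claw":1},
  ],
)

```text
clock: 12.57
eef_pos: [585.3, 149.0, 96.9]
tool_rot: [-1.571, -0.0, 0.783]
force: [-1.4, -0.0, 0.0]
width: 13.1
```

Call:
servo_tool(
  increments=[
    {"dx":0,"dy":0,"dz":-0.05,"ax":0,"ay":0,"az":0,"claw":1},
    {"dx":0,"dy":0,"dz":-0.1,"ax":0,"ay":0,"az":0,"claw":1},
    {"dx":0,"dy":0,"dz":-0.1,"ax":0,"ay":0,"az":0,"claw":1},
  ],
)

```text
clock: 12.82
eef_pos: [585.4, 149.0, 96.9]
tool_rot: [-1.571, -0.0, 0.783]
force: [-3.0, 0.5, 8.5]
width: 12.7
```

Call:
servo_tool(
  increments=[
    {"dx":0.01,"dy":-0.012,"dz":0.05,"ax":0,"ay":0,"az":-0.1,"claw":1},
    {"dx":0.018,"dy":-0.025,"dz":0.05,"ax":0,"ay":0,"az":-0.2,"claw":1},
    {"dx":0.026,"dy":-0.038,"dz":0.05,"ax":0,"ay":0,"az":-0.3,"claw":1},
    {"dx":0.033,"dy":-0.05,"dz":0.05,"ax":0,"ay":0,"az":-0.4,"claw":1},
  ],
)

```text
clock: 13.15
eef_pos: [585.7, 149.0, 96.9]
tool_rot: [-1.57, -0.001, 0.38]
force: [-2.2, 0.7, 3.8]
width: 12.7
```

Run:
```python
from h import *
s=read_state();print(s['eef_pos'],s['tool_rot'],s['force'],s['torque'],s['clock'],s['qpos'])
```

```text
[585.68150385 149.04508042  96.9095963 ] [-1.57045925e+00 -8.12959035e-04  3.79748068e-01] [-2.1636003   0.70668628  3.82268468] [-0.00363677  0.38538384  0.34593861] 13.15 [-0.31456171  0.68461023  0.03078622  1.7447458  -0.03042499  0.71191784
  1.68285762]
```

Call:
servo_tool(
  increments=[
    {"dx":0.003,"dy":-0.015,"dz":0,"ax":0,"ay":0,"az":-0.1,"claw":1},
    {"dx":0.006,"dy":-0.03,"dz":0,"ax":0,"ay":0,"az":-0.2,"claw":1},
    {"dx":0.009,"dy":-0.044,"dz":0,"ax":0,"ay":0,"az":-0.3,"claw":1},
    {"dx":0.011,"dy":-0.058,"dz":0,"ax":0,"ay":0,"az":-0.4,"claw":1},
  ],
)

```text
clock: 13.48
eef_pos: [585.9, 148.2, 96.9]
tool_rot: [-1.57, -0.001, -0.02]
force: [-2.2, -0.0, 4.2]
width: 12.9
```

Call:
servo_tool(
  increments=[
    {"dx":-0.003,"dy":-0.015,"dz":0,"ax":0,"ay":0,"az":-0.1,"claw":1},
    {"dx":-0.006,"dy":-0.03,"dz":0,"ax":0,"ay":0,"az":-0.2,"claw":1},
    {"dx":-0.01,"dy":-0.045,"dz":0,"ax":0,"ay":0,"az":-0.3,"claw":1},
    {"dx":-0.013,"dy":-0.059,"dz":0,"ax":0,"ay":0,"az":-0.4,"claw":1},
  ],
)

```text
clock: 13.82
eef_pos: [585.7, 147.3, 96.9]
tool_rot: [-1.571, -0.0, -0.42]
force: [-2.0, 0.1, 4.6]
width: 12.8
```

Call:
servo_tool(
  increments=[
    {"dx":-0.008,"dy":-0.013,"dz":0,"ax":0,"ay":0,"az":-0.1,"claw":1},
    {"dx":-0.016,"dy":-0.026,"dz":0,"ax":0,"ay":0,"az":-0.2,"claw":1},
    {"dx":-0.026,"dy":-0.036,"dz":0,"ax":0,"ay":0,"az":-0.3,"claw":1},
    {"dx":-0.035,"dy":-0.047,"dz":0,"ax":0,"ay":0,"az":-0.4,"claw":1},
    {"dx":-0.041,"dy":-0.054,"dz":0,"ax":0,"ay":0,"az":-0.46,"claw":1},
    {"dx":-0.041,"dy":-0.054,"dz":0,"ax":0,"ay":0,"az":-0.46,"claw":1},
    {"dx":-0.041,"dy":-0.054,"dz":0,"ax":0,"ay":0,"az":-0.46,"claw":1},
  ],
)

```text
clock: 14.4
eef_pos: [585.1, 146.5, 96.9]
tool_rot: [-1.571, -0.0, -0.876]
force: [-2.0, -2.0, 6.3]
width: 12.4
```

Run:
```python
from h import *
s=read_state();print(s['eef_pos'],s['tool_rot'],s['force'],s['torque'],s['clock'],s['qpos'])
```

```text
[585.07057553 146.51740106  96.91602342] [-1.57090876e+00 -3.67480446e-04 -8.76407194e-01] [-2.0280094  -1.95602338  6.28401304] [-0.28106652  0.53770284  0.10261934] 14.4 [-0.52991572  0.71723808  0.38864631  1.75421784 -0.3759706   0.74416725
  0.74639864]
```

Call:
servo_tool(
  increments=[
    {"dx":0,"dy":0,"dz":0,"ax":0,"ay":0,"az":0,"claw":-1},
    {"dx":0,"dy":0,"dz":0,"ax":0,"ay":0,"az":0,"claw":-1},
    {"dx":0,"dy":0,"dz":0,"ax":0,"ay":0,"az":0,"claw":-1},
    {"dx":0,"dy":0,"dz":0,"ax":0,"ay":0,"az":0,"claw":-1},
    {"dx":0,"dy":0,"dz":0,"ax":0,"ay":0,"az":0,"claw":-1},
    {"dx":0,"dy":0,"dz":0,"ax":0,"ay":0,"az":0,"claw":-1},
    {"dx":0,"dy":0,"dz":0,"ax":0,"ay":0,"az":0,"claw":-1},
  ],
)

```text
clock: 14.98
eef_pos: [585.1, 146.8, 96.1]
tool_rot: [-1.571, 0.0, -0.877]
force: [0.6, -0.5, 0.1]
width: 85.6
```

Call:
servo_tool(
  increments=[
    {"dx":0,"dy":0,"dz":2,"ax":0,"ay":0,"az":0,"claw":-1},
    {"dx":0,"dy":0,"dz":5,"ax":0,"ay":0,"az":0,"claw":-1},
    {"dx":0,"dy":0,"dz":8,"ax":0,"ay":0,"az":0,"claw":-1},
    {"dx":0,"dy":0,"dz":11,"ax":0,"ay":0,"az":0,"claw":-1},
    {"dx":0,"dy":0,"dz":14,"ax":0,"ay":0,"az":0,"claw":-1},
    {"dx":0,"dy":0,"dz":16,"ax":0,"ay":0,"az":0,"claw":-1},
    {"dx":0,"dy":0,"dz":16,"ax":0,"ay":0,"az":0,"claw":-1},
    {"dx":0,"dy":0,"dz":16,"ax":0,"ay":0,"az":0,"claw":-1},
  ],
)

```text
clock: 15.65
eef_pos: [585.7, 146.9, 257.2]
tool_rot: [-1.568, -0.001, -0.877]
force: [1.0, 1.1, -1.3]
width: 85.5
```

Run:
```python
from h import *
s=read_state();print(s['eef_pos'],s['force'],s['clock'])
im=snap('scene','s12');w=snap('wrist','w12');t=snap('top','t12')
c=cv2.resize(im['color'][130:230,230:340],None,fx=5,fy=5,interpolation=cv2.INTER_CUBIC)
cv2.imwrite('pics/s12c.png',c[:,:,::-1])
for n in ('scene','top'):
  a=pickle.load(open(f'pics/{n}0.pkl','rb'))['color'].astype(int);b=(im if n=='scene' else t)['color'].astype(int)
  cv2.imwrite(f'pics/diff_{n}.png',np.abs(a-b).max(2).clip(0,127).astype(np.uint8)*2)
```

```text
[585.69077169 146.88010071 257.2203311 ] [ 0.9608595   1.12217177 -1.29889454] 15.65
```

View pics/s12c.png

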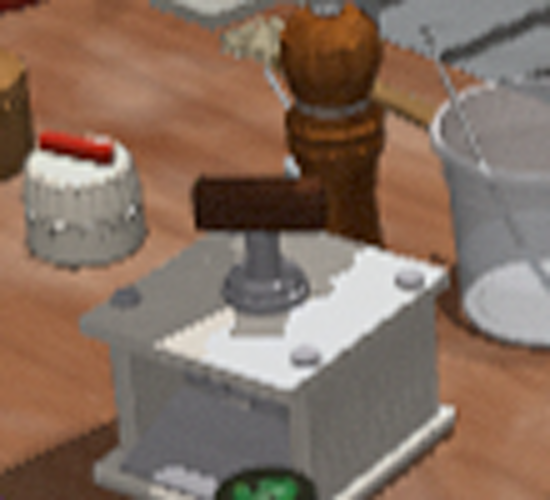

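View pics/w12.png

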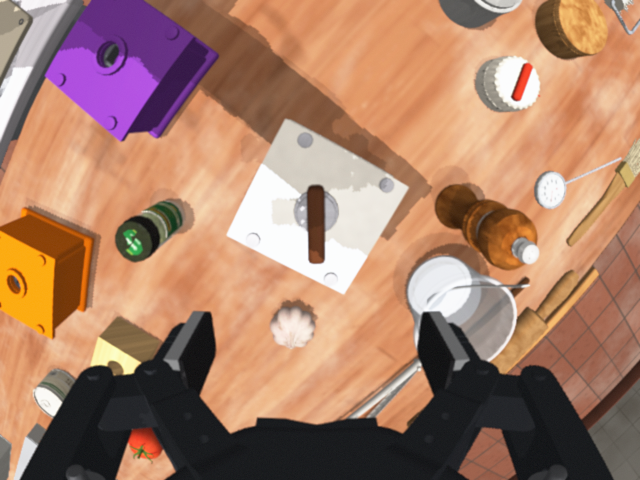

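View pics/diff_scene.png

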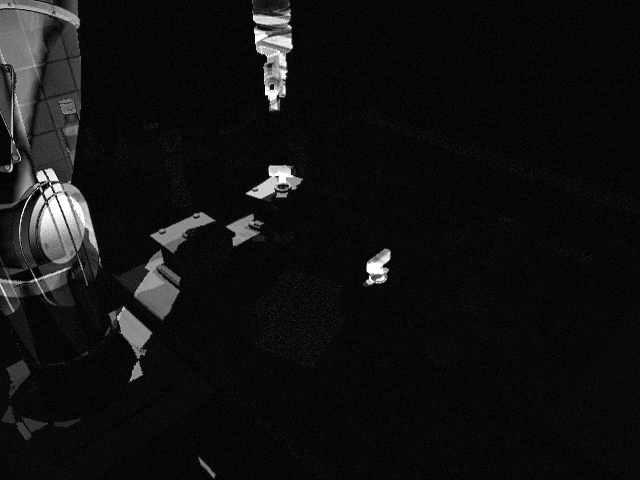

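```bash
python3 -c "
from h import *
print(finish_job())"
```

```text
the job is handed in; nothing more can be done
None
```

The spindle is back in the cheese shredder, fully home. I turned the handle clockwise, released it, and handed the job in at about 15.7 s.

- **Grasp:** The first grasp closed on air. The fingertips were about 30 mm higher than the reported TCP. I lowered the arm about 3 cm and gripped the handle at about 13 mm opening.
- **Fit:** I saw the square hole from above with the wrist camera, at about 0.78 rad. I set the spindle to that angle before lowering it, so it went past the hub without catching. Upward contact came at TCP height 96.9 mm, against 97 mm predicted for the flange lying on the rim. Readings stayed below about 12 N, well under the 40 N limit.
- **Turn:** I turned the handle 1.66 rad clockwise, slightly over a quarter turn, to take up the play of the shaft in the hole. The twist reading reached about 0.35 N m, which fits the disc being driven. I did not measure the disc's angle directly.
- **Last checks:** After letting go, the pictures show the flange on the ring and the handle at its new angle. Comparing the scene picture with the first one shows no change to the bystanders. The gripper was open, about 16 cm above the place where it let go.
- **Disagreement:** The fixed cameras and the wrist camera differed by 3–4 mm sideways on the rim and spindle. I used wrist-camera differences and centred the jaws by eye instead.

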